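# Bed a plaster keystone between converging guides

### The job

Pick up the plaster keystone, set it down on the plywood board in the wide mouth of the two wooden guides with its narrow end leading, and push it in along the board until it has centred itself with both sides snug against the guides. Bed it with a steady push of about 10 N square on the middle of its back, kept up for a second with both guides bearing alike (no sideways load on the pusher), but never jam it: fresh plaster chips if it is forced against either guide. Leave it lying flat and home there, and do not disturb the bowl, jar or brush.

Things in the scene. Friction and masses are not known exactly. Their poses are not given: they have to be found in the camera images.
- cast: off-white plaster keystone, loose, about 0.18 kg, flat on the bench to the left or right; small rosette on top. From above a symmetric trapezium 56 mm long, 82 mm wide at the back, 35 mm at the nose, each side tapering 22.5 degrees; 45 mm high. Nose and back are flat, parallel, 56 mm apart: grip there. Origin: centre of its underside, midway nose to back; x points out of the nose, y to its left side
- cast_center (a point): centre of the keystone: half-way between nose and back (28 mm to each), on the centre line, half-way up (22.5 mm above its underside); axes as cast
- cast_left (a point): middle of the keystone's left (+y) sloping side, 29.25 mm from its centre line, half-way up; axes as cast
- cast_right (a point): middle of the keystone's right (-y) sloping side, 29.25 mm from its centre line, half-way up; axes as cast. A pusher grips the back by friction (about 0.6): a sideways force felt on it while pushing means that one side carries the load; easing the pusher sideways by tenths of a mm the way it is being forced lets both sides bear. Nothing here is sprung: tenths of a mm change the force by newtons
- board: plywood board, 220 x 220 x 12 mm, fixed on the bench; origin at the centre of its underside (its top is 12 mm above), x points from the guides' wide mouth (the robot's side) to their narrow end, which is the way to push; z up. The narrow end is open, without a stop
- guide_left: left (+y of the board) wooden rail, fixed on the board: 140 mm long, 25 mm thick, 30 mm high. Origin on its straight inner face, half-way along, at its foot (the board's top); x runs along that face to the narrow end, y points out of the channel (wood at y 0 to 25 mm). The face is turned 22.5 degrees to the board's x, the keystone's own taper
- guide_right: right rail, mirror of the left: origin on its inner face, half-way along, at its foot; x along the face to the narrow end, y points into the channel (wood at y -25 mm to 0). Each rail is set anew by a few mm, so the middle line and how far in the keystone comes home (its centre 8 to 32 mm beyond the board's centre) differ every time; home is felt when both sides bear
- bowl: white plastic mixing bowl, 100 mm across, 55 mm high, loose, bystander; origin under its centre
- jar: amber glass jar with dark lid, 60 mm across, 85 mm high, loose, bystander; origin under its centre
- brush: hand brush lying on the bench, bystander
There are look-alikes about, which are no part of the job. What is shaped like the cast but blue or red is not meant.

How it is judged:
On the way:
1. the keystone, in line and flat on the board with both sides against the guides, is pushed by the robot with more than 5 N so that it bears on each guide with more than 1.2 N, for 0.5 s (y of cast_left in the frame of guide_left between -0.0025 and 0.002 m and y of cast_right in the frame of guide_right between -0.002 and 0.0025 m and angle between the x axis of cast and the x axis of board, either way round below 0.05 rad and z of cast_center in the frame of board between 0.031 and 0.038 m and x of cast_center in the frame of board between -0.02 and 0.06 m and angle between cast's own z axis and vertical below 0.05 rad and contact force between cast and guide_left above 1.2 N and contact force between cast and guide_right above 1.2 N and contact force between any of the fingers, the arm and cast above 5 N), for 0.5 s.
At the end, for the whole second after the job is handed in: The keystone lies flat on the board (within 0.05 rad, centre 34.5 mm +-3.5 mm above the board's underside), narrow end leading, in line with the board within 0.05 rad, the middle of each side within about 2 mm of its guide's face, at rest (y of cast_left in the frame of guide_left between -0.0025 and 0.002 m and y of cast_right in the frame of guide_right between -0.002 and 0.0025 m and angle between the x axis of cast and the x axis of board, either way round below 0.05 rad and z of cast_center in the frame of board between 0.031 and 0.038 m and x of cast_center in the frame of board between -0.02 and 0.06 m and angle between cast's own z axis and vertical below 0.05 rad and linear speed of cast below 0.01 m/s); the robot touches nothing.
It fails at once if the keystone is forced against either guide with more than 15 N (contact force between cast and guide_left above 15 N or contact force between cast and guide_right above 15 N).
It fails at once if the keystone is tipped by more than 0.5 rad (angle between cast's own z axis and vertical above 0.5 rad).
It fails at once if the bowl, jar or brush is moved by more than 30 mm (distance of any of bowl, jar, brush from where it was at the start of the episode above 0.03 m).
It also fails if it takes over 64 s, if anything falls off the work surface, if the arm or the gripper's body presses on something with over 40 N, if the wrist force passes 120 N, or if a joint passes its speed limit or range.

### The arm

A 7-joint arm with a two-finger parallel gripper is mounted at the origin on the work surface. World frame = base frame: x ahead of the robot, y to its left, z up, the work surface at z = 0. Lengths are in m, angles in rad, forces in N, time in s.
With the tool pointing down it reaches from about 0.425 to 0.875 m from the base axis. Payload 4.7 kg.
Tool frame: the origin (TCP) lies at the very end of the fingers, on their centre line; the grasp point (between the pads) lies 19 mm behind it; z points along the fingers, y is the line along which they close (so a half turn about z gives the same grasp; the last joint's range is limited). The gripper opens to 87 mm and grips with 3 to 60 N. Pads are 19 mm wide; open, the fingers measure 117 mm over their backs; the gripper's body (75 mm by 190 mm) begins 51 mm behind the grasp point.
Start: joints at [1.273, 0.321, -0.07, 1.45, 0.023, 1.371, -0.057], TCP at [0.199, -0.619, 0.193] pointing down, gripper open.
Joint ranges: [-2.86, 2.86], [-0.3, 2.09], [-1.38, 1.24], [0.06, 2.45], [-1.56, 4.7], [0.09, 2.05], [-2.69, 2.69]. Speed limits (rad/s): [2.57, 2.57, 3.14, 3.14, 3.14, 3.14, 3.14].

### API

Orientations are given as a rotation vector (axis times angle).
In Python, from bench import ctrl gives the robot as it stands.
- The arm moves only by the shell command python3 -m jog 'ROWS' [FORCE]. ROWS is JSON, a list that holds one entry, the list of rows, each a list of 7 numbers: the shift along the tool's x, y, z in mm, then the turn, a rotation vector about the tool's x, y, z in degrees, then the finger opening in mm, from 0 to 87. A call has 1 to 10 rows; each row is the pose to reach, as a shift and turn from the pose commanded when the call began, along the tool's axes at that moment; what a row does not reach only later rows make up. A row lasts 1/10 s, in which the tool goes at most 50 mm and 8.59 degrees, less where a joint would pass 70% of its speed; a pose out of reach is approached as far as the arm can. A call with a gripper value outside its range is refused whole. The fingers move at their own pace and stop on an object; FORCE is the grip in N (left out, the last holds). Time passes only in rows, so rows that repeat a pose let the fingers close. It gives the time, the measured TCP pose, the force, the opening and the grip force at its end, in the units of the state.
- ctrl.get_state(): the state, without advancing time (a new reading comes with each control period).
- ctrl.get_image(name): name is "scene" or "top"; returns a dict with "image" (420x560x3 uint8, red, green, blue), "depth" (420x560 float32, m along the optical axis (not along the pixel's ray), 0 where there is no reading), "fov_y" (degrees; the focal length in pixels is half the picture's height over the tangent of half this angle, whatever the lens; pixels are square), "cx", "cy" (the principal point, pixels), "rvec" (rotation vector, rad) and "tvec" (3), from world to camera coordinates, as OpenCV has them. Camera axes: x right, y down, z forward; pixel columns grow to the right and rows downward; lengths in m; the calibration is good to about 2 mm. A picture is of the moment at which its call begins.
- ctrl.close_job(): hands the job in; it is judged then, once.
The state is a dict: "time": time; "joint_positions": joint angles; "qd": joint speeds; "joint_torque": joint torques, N m; "position": TCP position; "tool_rot": TCP orientation; "ft_force": force on the tool from outside, world axes, zero at the start; "torque": the same for the moment, N m; "grip_width": opening from 0.0 (shut) to 1.0 (fully open); "grip_force": force on a finger pad.
Only numpy, scipy, OpenCV 4.12 (cv2) and the standard library are available. Lean on these libraries where they do the work, as an engineer would, in place of code of your own. Each camera call takes 0.05 s, during which the arm holds its last target. There are 200 camera calls.

## Working session

There is one attempt and no reset: what is moved stays moved. The work goes in short steps, Python scripts to look and compute and a shell command to move; the robot and the scene stay as the last step left them, time stands still between calls to the robot, and variables do not carry over. Pictures are saved under pics/ and viewed, at most 10 in all, crops included, and the job is handed in when it is done.

```bash
mkdir -p pics; ls
cat > h.py <<'E'
import numpy as np, cv2
from bench import ctrl
def cam(name):
    d=ctrl.get_image(name); d['f']=d['image'].shape[0]/2/np.tan(np.radians(d['fov_y'])/2)
    d['R']=cv2.Rodrigues(np.array(d['rvec'],float))[0]; d['t']=np.array(d['tvec'],float).ravel(); return d
def ray(d,px,z):
    px=np.atleast_2d(px).astype(float)
    v=np.c_[(px[:,0]-d['cx'])/d['f'],(px[:,1]-d['cy'])/d['f'],np.ones(len(px))]@d['R']
    c=-d['R'].T@d['t']; return c+v*((z-c[2])/v[:,2])[:,None]
def cloud(d):
    h,w=d['depth'].shape; u,v=np.meshgrid(np.arange(w),np.arange(h)); Z=d['depth']
    P=np.stack([(u-d['cx'])/d['f']*Z,(v-d['cy'])/d['f']*Z,Z],-1); return (P-d['t'])@d['R']
def save(d,n): cv2.imwrite('pics/'+n,d['image'][...,::-1])
E
python3 - <<'E'
from h import *
for n in('scene','top'):
    d=cam(n); save(d,n+'0.png'); np.savez('/tmp/'+n,**{k:d[k] for k in('image','depth','f','cx','cy','R','t')}); print(n,d['f'],d['cx'],d['cy'],-d['R'].T@d['t'])
print(ctrl.get_state())
E
```

```text
pics
scene 463.99959615563273 273.9706137552992 212.4570993252241 [1.12234902 0.29136333 0.68944514]
top 402.5001560397999 289.7252672167554 207.45604556540812 [ 0.3853817  -0.07156779  0.91600135]
{'time': 0.1, 'joint_positions': array([ 1.2730902 ,  0.32172276, -0.07007759,  1.4515866 ,  0.02262432,
        1.37080608, -0.05691236]), 'qd': array([ 5.49347975e-04,  3.49283522e-04,  3.64774260e-04, -1.95841779e-03,
        1.55380729e-03,  1.01897112e-05, -2.28283146e-04]), 'joint_torque': array([ 3.32380114e-05, -4.92570949e+01, -4.05798666e-01, -3.13396311e+01,
       -6.42091711e-02,  3.95317865e-02,  8.52245557e-05]), 'position': array([ 0.19916982, -0.61814076,  0.19197098]), 'tool_rot': array([-3.10181537e+00, -4.87561675e-01,  6.11269457e-04]), 'ft_force': array([-0.19860808, -0.25160597, -0.08119679]), 'torque': array([0.00135815, 0.02757031, 0.0047239 ]), 'grip_force': 0.0, 'grip_width': 1.0000660993219146}
```

View pics/top0.png

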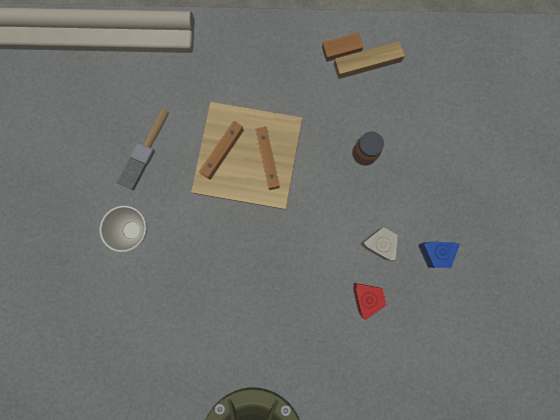

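View pics/scene0.png

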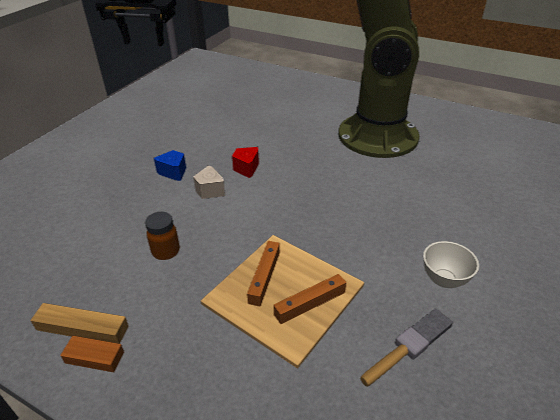

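Top view: the off-white keystone is at (383,244). Its look-alikes are blue (441,254) and red (370,300), and the white bowl at (123,229) is similar in colour only. The board is centred at about (247,155), with its wide mouth toward the robot. The jar is at (368,148) and the brush at (143,150). I choose the off-white one, then measure it and take a crop to check.

```bash
cat > m.py <<'E'
from h import *
def L(n): return dict(np.load('/tmp/%s.npz'%n))
def rail(P,mask):
    pts=P[mask]; return pts
def castpose(d,ztop=.045,box=None):
    P=cloud(d); hsv=cv2.cvtColor(d['image'],cv2.COLOR_RGB2HSV)
    m=(abs(P[...,2]-ztop)<.008)&(hsv[...,1]<70)&(hsv[...,2]>110)
    if box: m&=(P[...,0]>box[0])&(P[...,0]<box[1])&(P[...,1]>box[2])&(P[...,1]<box[3])
    n,l,s,c=cv2.connectedComponentsWithStats(m.astype(np.uint8)); i=1+np.argmax(s[1:,4])
    cs,_=cv2.findContours((l==i).astype(np.uint8),cv2.RETR_EXTERNAL,cv2.CHAIN_APPROX_NONE); c=max(cs,key=cv2.contourArea)
    h=cv2.convexHull(c); q=cv2.approxPolyN(h,4).reshape(-1,2) if hasattr(cv2,'approxPolyN') else cv2.approxPolyDP(h,3,True).reshape(-1,2)
    return q,ray(d,q,ztop),s[i],np.median(P[l==i][:,2])
def frame(W):
    n=len(W); e=[np.linalg.norm(W[(i+1)%n]-W[i]) for i in range(n)]
    b=int(np.argmax(e)); bk=(W[b]+W[(b+1)%n])/2; no=(W[(b+2)%n]+W[(b+3)%n])/2
    return np.round(np.array(e)*1e3,1),(bk+no)/2,np.degrees(np.arctan2(*(no-bk)[1::-1])),np.linalg.norm(no-bk)
E
python3 - <<'E'
from m import *
d=L('top'); q,W,s,z=castpose(d); print(q.tolist(),s,z,W.round(4).tolist(),frame(W))
d2=L('scene'); q,W,s,z=castpose(d2); print(q.tolist(),s,z,W.round(4).tolist(),frame(W))
# board & rails
P=cloud(d); 
for n,dd in(('top',d),('scene',d2)):
    P=cloud(dd); hsv=cv2.cvtColor(dd['image'],cv2.COLOR_RGB2HSV)
    roi=(P[...,0]>.35)&(P[...,0]<.75)&(P[...,1]>-.22)&(P[...,1]<.15)&(hsv[...,1]>70)
    b=roi&(P[...,2]>.006)
    cs,_=cv2.findContours(b.astype(np.uint8),cv2.RETR_EXTERNAL,cv2.CHAIN_APPROX_NONE); c=max(cs,key=cv2.contourArea).reshape(-1,2)
    w=ray(dd,c,.012)[:,:2]; print(n,'board',cv2.minAreaRect((w*1e3).astype(np.float32)))
    r=roi&(abs(P[...,2]-.042)<.008); k,l,s,_=cv2.connectedComponentsWithStats(r.astype(np.uint8))
    for i in range(1,k):
        if s[i,4]<200: continue
        cs,_=cv2.findContours((l==i).astype(np.uint8),cv2.RETR_EXTERNAL,cv2.CHAIN_APPROX_NONE)
        w=ray(dd,max(cs,key=len).reshape(-1,2),.042)[:,:2]; R=cv2.minAreaRect((w*1e3).astype(np.float32)); print(' rail',R,cv2.boxPoints(R).round(1).tolist(),np.median(P[l==i][:,2]))
cv2.imwrite('pics/crop.png',cv2.resize(d['image'][205:330,330:480,::-1],None,fx=4,fy=4))
E
```

```text
[[189, 11], [189, 27], [0, 22], [0, 7]] [   0    8  190   19 2832] 0.04812065131580345 [[0.954, 0.1715, 0.045], [0.9142, 0.1695, 0.045], [0.9172, 0.6072, 0.045], [0.9545, 0.6114, 0.045]] (array([ 39.9, 437.7,  37.6, 439.8]), array([0.93495646, 0.38989696, 0.045     ]), np.float64(-175.38057282472235), np.float64(0.03869740931468344))
[[471, 253], [473, 266], [420, 257], [442, 235]] [425 242  48  24 383] 0.044915917421833644 [[0.4003, 0.3169, 0.045], [0.4331, 0.3267, 0.045], [0.456, 0.2339, 0.045], [0.3758, 0.2562, 0.045]] (array([34.2, 95.7, 83.3, 65.4]), array([0.41632878, 0.28341167, 0.045     ]), np.float64(173.6936684927349), np.float64(0.05684075169300274))
top board ((623.8632202148438, 28.9510498046875), (218.26156616210938, 219.20425415039062), 81.08462524414062)
 rail ((627.0350341796875, 84.7677230834961), (27.020614624023438, 139.66476440429688), 58.565940856933594) [[560.4000244140625, 109.69999694824219], [679.5999755859375, 36.79999923706055], [693.7000122070312, 59.900001525878906], [574.5, 132.6999969482422]] 0.04105816847539047
 rail ((610.9313354492188, -18.66888046
[... 205 characters left out ...]
90734863]] 0.0412868880060967
scene board ((628.7896118164062, 30.307418823242188), (221.29359436035156, 222.2806854248047), 81.14496612548828)
 rail ((616.9677124023438, -17.240299224853516), (146.4035186767578, 26.915456771850586), 13.511689186096191) [[542.5999755859375, -21.299999237060547], [548.9000244140625, -47.400001525878906], [691.2999877929688, -13.199999809265137], [685.0, 12.899999618530273]] 0.04215172545431
 rail ((633.4052734375, 87.1186294555664), (31.178367614746094, 142.68690490722656), 58.60467529296875) [[564.4000244140625, 111.0], [686.2000122070312, 36.599998474121094], [702.4000244140625, 63.29999923706055], [580.5999755859375, 137.60000610351562]] 0.0419970562238226
```

View pics/crop.png

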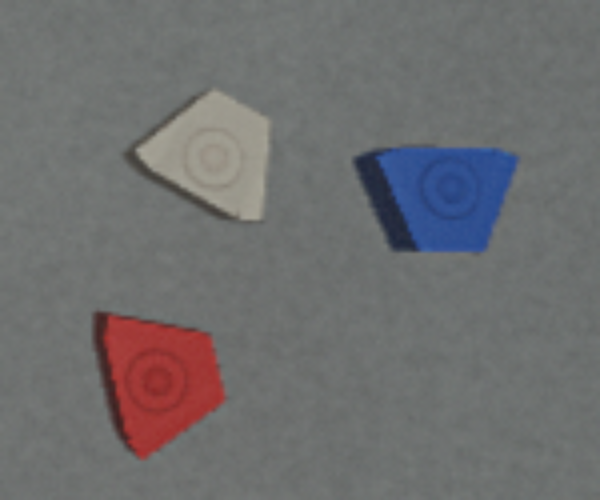

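The crop shows the off-white keystone with its rosette. Its back runs from (135,150) to (262,220) in the crop and its nose from (215,88) to (270,120), so the nose points up-right. I'll restrict the fit to that box.

Run:
```python
from m import *
for n in('top','scene'):
    d=L(n); q,W,s,z=castpose(d,box=(.2,.55,-.5,-.1)); print(n,q.tolist(),s,z,W[:,:2].round(4).tolist(),frame(W))
```

```text
top [[397, 235], [395, 262], [361, 243], [383, 227]] [364 227  34  33 681] 0.04498751758164948 [[0.4424, -0.3052], [0.3844, -0.3], [0.4236, -0.2272], [0.4591, -0.275]] (array([58.3, 82.7, 59.6, 34.5]), array([ 0.42736421, -0.27685554,  0.045     ]), np.float64(-29.517786317206426), np.float64(0.053773679247192605))
scene [[224, 181], [200, 184], [192, 176], [209, 164]] [193 166  30  18 339] 0.04581738138105977 [[0.4268, -0.23], [0.462, -0.2727], [0.4452, -0.3076], [0.3861, -0.3001]] (array([55.3, 38.7, 59.6, 81.1]), array([ 0.43004221, -0.27760622,  0.045     ]), np.float64(-28.0321964998423), np.float64(0.05341448512321962))
```

```bash
cat > t.py <<'E'
import sys
from h import *
from scipy.spatial.transform import Rotation as Ro
def show():
    s=ctrl.get_state(); R=Ro.from_rotvec(s['tool_rot']); y=R.as_matrix()
    print('t',round(s['time'],2),'pos',(s['position']*1e3).round(1),'yawy',np.degrees(np.arctan2(y[1,1],y[0,1])).round(2),'z',y[:,2].round(3),'F',s['ft_force'].round(2),'w',round(s['grip_width']*87,1),'g',round(s['grip_force'],1)); return s,R
def to(x,y,z,yaw,tilt=0):
    """target TCP mm, yaw deg of tool y; tilt deg about tool x"""
    s,R=show(); a=np.radians(yaw); ty=np.array([np.cos(a),np.sin(a),0]); tz=np.array([0,0,-1.]); tx=np.cross(ty,tz)
    T=Ro.from_matrix(np.c_[tx,ty,tz])*Ro.from_euler('x',tilt,degrees=True)
    print('row',R.inv().apply(np.array([x,y,z])-s['position']*1e3).round(1),np.degrees((R.inv()*T).as_rotvec()).round(2))
if __name__=='__main__':
    to(*map(float,sys.argv[1:])) if len(sys.argv)>1 else show()
E
python3 t.py 428.5 -277 120 -29
```

```text
t 0.1 pos [ 199.2 -618.1  192. ] yawy -72.13 z [-0.001  0.002 -1.   ] F [-0.2  -0.25 -0.08] w 87.0 g 0.0
row [ 322.9 -254.2   72.4] [-1.000e-01 -3.000e-02 -4.313e+01]
```

```bash
python3 -m jog '[[[323,-254,72,0,0,-43.1,87],[323,-254,72,0,0,-43.1,87],[323,-254,72,0,0,-43.1,87],[323,-254,72,0,0,-43.1,87],[323,-254,72,0,0,-43.1,87],[323,-254,72,0,0,-43.1,87],[323,-254,72,0,0,-43.1,87],[323,-254,72,0,0,-43.1,87],[323,-254,72,0,0,-43.1,87],[323,-254,72,0,0,-43.1,87]]]'; python3 t.py 428.5 -277 120 -29
python3 - <<'E'
from h import *
d=cam('scene'); save(d,'s1.png'); d=cam('top'); save(d,'t1.png')
E
```

```text
time: 1.1
position: [0.4303, -0.274, 0.1202]
tool_rot: [-2.701, -1.602, -0.0]
ft_force: [0.1, 0.3, -0.2]
grip_width: 1.002
grip_force: 0.0
t 1.1 pos [ 430.3 -274.   120.2] yawy -28.65 z [-0.001  0.002 -1.   ] F [ 0.14  0.27 -0.16] w 87.1 g 0.0
row [-3.5 -0.2  0.2] [-0.08 -0.06  0.35]
```

View pics/s1.png

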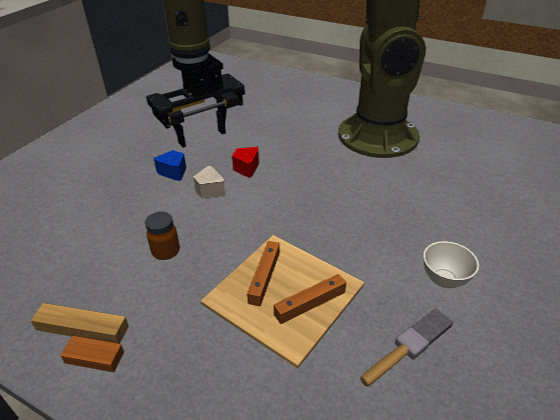

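The picture shows the gripper above and in line with the white keystone at (209,180), fingers at (181,140) and (222,130). I go down and grip.

```bash
python3 -m jog '[[[-3,0,30,0,0,0.3,87],[-3,0,60,0,0,0.3,87],[-3,0,90,0,0,0.3,87],[-3,0,108,0,0,0.3,87],[-3,0,108,0,0,0.3,87],[-3,0,108,0,0,0.3,87]]]' 10; python3 t.py; python3 -m jog '[[[0,0,0,0,0,0,50],[0,0,0,0,0,0,50],[0,0,0,0,0,0,50],[0,0,0,0,0,0,50],[0,0,0,0,0,0,50],[0,0,0,0,0,0,50],[0,0,0,0,0,0,50],[0,0,0,0,0,0,50],[0,0,0,0,0,0,50],[0,0,0,0,0,0,50]]]' 10; python3 t.py
```

```text
time: 1.8
position: [0.4268, -0.282, 0.0133]
tool_rot: [2.713, 1.583, -0.001]
ft_force: [0.4, 0.0, 0.4]
grip_width: 0.997
grip_force: 0.0
t 1.8 pos [ 426.8 -282.    13.3] yawy -29.48 z [-0. -0. -1.] F [0.43 0.03 0.37] w 86.7 g 0.0
time: 2.8
position: [0.4274, -0.2804, 0.0132]
tool_rot: [-2.711, -1.587, 0.0]
ft_force: [-0.9, -0.1, 5.8]
grip_width: 0.636
grip_force: 10.0
t 2.8 pos [ 427.4 -280.4   13.2] yawy -29.33 z [-0. -0. -1.] F [-0.9  -0.06  5.79] w 55.3 g 10.0
```

```bash
python3 -m jog '[[[0,0,-25,0,0,0,50],[0,0,-60,0,0,0,50],[0,0,-100,0,0,0,50],[0,0,-120,0,0,0,50],[0,0,-120,0,0,0,50],[0,0,-120,0,0,0,50]]]' 20;  python3 t.py 617 34.7 133 -8.95
```

```text
time: 3.4
position: [0.427, -0.2803, 0.1319]
tool_rot: [-2.711, -1.586, 0.001]
ft_force: [-1.1, -0.3, -2.2]
grip_width: 0.634
grip_force: 20.0
t 3.4 pos [ 427.  -280.3  131.9] yawy -29.34 z [-0.001  0.    -1.   ] F [-1.11 -0.27 -2.16] w 55.1 g 20.0
row [367.7  11.3  -1.2] [ -0.04  -0.   -20.39]
```

```bash
python3 -m jog '[[[368,11,-1,0,0,-20.4,50],[368,11,-1,0,0,-20.4,50],[368,11,-1,0,0,-20.4,50],[368,11,-1,0,0,-20.4,50],[368,11,-1,0,0,-20.4,50],[368,11,-1,0,0,-20.4,50],[368,11,-1,0,0,-20.4,50],[368,11,-1,0,0,-20.4,50],[368,11,-1,0,0,-20.4,50],[368,11,-1,0,0,-20.4,50]]]';  python3 t.py 617 34.7 133 -8.95
python3 - <<'E'
from h import *
d=cam('scene'); save(d,'s2.png'); P=cloud(d); hsv=cv2.cvtColor(d['image'],cv2.COLOR_RGB2HSV)
m=(P[...,2]>.14)&(P[...,2]<.18)&(abs(P[...,0]-.617)<.06)&(abs(P[...,1]-.035)<.06)&(hsv[...,1]<70)&(hsv[...,2]>110)
Q=P[m]; print(len(Q),Q.min(0),Q.max(0),np.median(Q,0))
E
```

```text
time: 4.4
position: [0.6158, 0.0347, 0.1313]
tool_rot: [-2.385, -2.041, 0.005]
ft_force: [0.2, -0.4, -1.8]
grip_width: 0.637
grip_force: 20.0
t 4.4 pos [615.8  34.7 131.3] yawy -8.88 z [-0.004 -0.    -1.   ] F [ 0.16 -0.41 -1.76] w 55.5 g 20.0
row [ 0.2  1.1 -1.7] [-0.24  0.06  0.07]
544 [0.58872887 0.01669415 0.15957485] [0.65097243 0.07742754 0.16963061] [0.61533735 0.04810335 0.16371404]
```

View pics/s2.png

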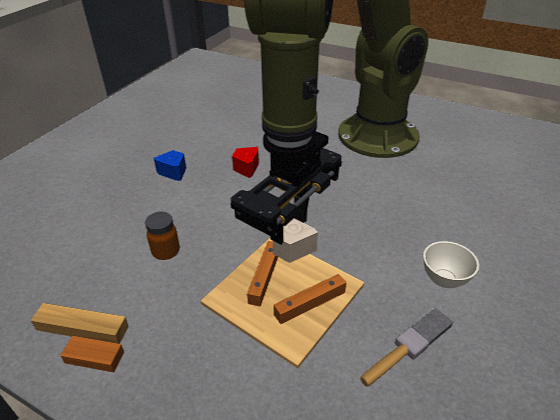

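The cast is held in line over the guides' mouth at (298,240), with its top at 164 mm as expected. I lower it, stopping just short of the board.

```bash
python3 -m jog '[[[0,1,30,-0.2,0,0,50],[0,1,60,-0.2,0,0,50],[0,1,85,-0.2,0,0,50],[0,1,98,-0.2,0,0,50],[0,1,104,-0.2,0,0,50],[0,1,104,-0.2,0,0,50],[0,1,104,-0.2,0,0,50]]]';  python3 t.py
```

```text
time: 5.15
position: [0.6192, 0.0346, 0.0312]
tool_rot: [2.385, 2.038, 0.006]
ft_force: [0.1, 0.2, -1.0]
grip_width: 0.632
grip_force: 20.0
t 5.15 pos [619.2  34.6  31.2] yawy -8.96 z [ 0.005 -0.001 -1.   ] F [ 0.07  0.22 -0.96] w 55.0 g 20.0
```

```bash
python3 -m jog '[[[0,0,2,0,0,0,50],[0,0,3,0,0,0,50],[0,0,3,0,0,0,50]]]';  python3 -m jog '[[[0,0,1,0,0,0,50],[0,0,1.5,0,0,0,50],[0,0,1.5,0,0,0,50]]]'; python3 t.py
```

```text
time: 5.45
position: [0.6185, 0.0348, 0.0273]
tool_rot: [2.385, 2.04, 0.004]
ft_force: [-0.2, -0.0, -2.0]
grip_width: 0.635
grip_force: 20.0
time: 5.75
position: [0.6183, 0.0348, 0.0255]
tool_rot: [2.386, 2.04, 0.003]
ft_force: [0.5, 0.0, -0.4]
grip_width: 0.63
grip_force: 20.0
t 5.75 pos [618.3  34.8  25.5] yawy -8.93 z [ 0.003 -0.001 -1.   ] F [ 0.55  0.05 -0.39] w 54.8 g 20.0
```

Almost in contact. One more small step, then a soft release, just wide enough to clear the cast.

```bash
python3 -m jog '[[[0,0,0.7,0,0,0,50],[0,0,0.7,0,0,0,50]]]';  python3 -m jog '[[[0,0,0,0,0,0,62],[0,0,0,0,0,0,72],[0,0,0,0,0,0,72],[0,0,0,0,0,0,72]]]'; python3 -m jog '[[[0,0,-20,0,0,0,72],[0,0,-60,0,0,0,72],[0,0,-90,0,0,0,72],[0,-45,-120,0,0,0,0],[0,-85,-120,0,0,0,0],[0,-85,-120,0,0,0,0],[0,-85,-120,0,0,0,0]]]' 
python3 t.py
python3 - <<'E'
from m import *
d=cam('scene'); save(d,'s3.png'); 
q,W,s,z=castpose(d,ztop=.057,box=(.5,.7,-.04,.12)); print(q.tolist(),s,z,W[:,:2].round(4).tolist(),frame(W))
E
```

```text
time: 5.95
position: [0.6184, 0.0347, 0.0253]
tool_rot: [2.385, 2.04, 0.003]
ft_force: [-1.1, -1.2, 3.0]
grip_width: 0.632
grip_force: 20.0
time: 6.35
position: [0.6183, 0.0348, 0.0246]
tool_rot: [2.386, 2.04, 0.004]
ft_force: [0.1, 0.3, 0.1]
grip_width: 0.811
grip_force: 0.0
time: 7.05
position: [0.5337, 0.0478, 0.1448]
tool_rot: [2.384, 2.039, 0.003]
ft_force: [0.6, -0.3, 0.5]
grip_width: 0.549
grip_force: 0.0
t 7.05 pos [533.7  47.8 144.8] yawy -8.92 z [ 0.005 -0.002 -1.   ] F [ 0.56 -0.31  0.49] w 47.8 g 0.0
[[317, 275], [288, 288], [272, 279], [280, 255]] [273 258  41  30 727] 0.057745491062164825 [[0.5986, 0.0838], [0.6498, 0.0515], [0.6448, 0.0167], [0.5857, 0.0014]] (array([60.6, 35.2, 61.1, 83.4]), array([0.61973234, 0.03833935, 0.057     ]), np.float64(-8.7955499976592), np.float64(0.055834259665461995))
```

View pics/s3.png

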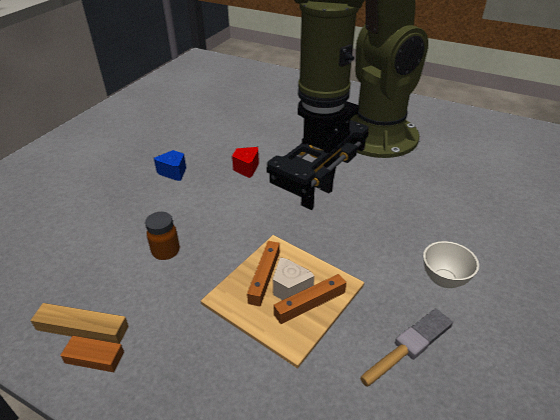

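The cast lies flat between the guides at (293,278), centre (619.7, 38.3), yaw -8.8°, and its measured sizes match. It sits about 3–4 mm left of the midline. Next I turn the closed gripper crosswise behind its back, tilted so the tips lead low.

```bash
sed -i "s/from_euler('x'/from_euler('y'/" t.py; python3 -c "
from bench import ctrl;print(ctrl.get_state()['joint_positions'].round(2))"; python3 t.py 574 45.5 110 81.1 -3;python3 t.py 574 45.5 110 -98.9 3
```

```text
[ 0.53  0.16 -0.72  1.78  0.12  1.24 -0.39]
t 7.1 pos [534.5  47.5 144.7] yawy -8.96 z [ 0.005 -0.001 -1.   ] F [-0.08 -1.07 -0.19] w 44.0 g 0.0
row [ 4.2 39.2 34.9] [ -2.16  -2.1  -90.04]
t 7.1 pos [534.5  47.5 144.7] yawy -8.96 z [ 0.005 -0.001 -1.   ] F [-0.08 -1.07 -0.19] w 44.0 g 0.0
row [ 4.2 39.2 34.9] [-2.1   2.16 89.92]
```

```bash
python3 -m jog '[[[4,39,25,-2.2,-2.1,-90,0],[4,39,35,-2.2,-2.1,-90,0],[4,39,35,-2.2,-2.1,-90,0],[4,39,35,-2.2,-2.1,-90,0],[4,39,35,-2.2,-2.1,-90,0],[4,39,35,-2.2,-2.1,-90,0],[4,39,35,-2.2,-2.1,-90,0],[4,39,35,-2.2,-2.1,-90,0],[4,39,35,-2.2,-2.1,-90,0],[4,39,35,-2.2,-2.1,-90,0]]]' >/dev/null;  python3 -m jog '[[[0,0,0,0,0,-4,0],[0,0,0,0,0,-4,0],[0,0,0,0,0,-4,0]]]' >/dev/null;  python3 t.py 574 45.5 30 81.1 -3
```

```text
t 8.4 pos [573.9  45.8 109.2] yawy 80.83 z [ 0.049 -0.007 -0.999] F [-0.57  0.1  -0.02] w 0.5 g 0.0
row [ 3.7 -0.4 79.1] [ 0.04 -0.19 -0.27]
```

```bash
python3 -m jog '[[[4,0,35,0,0,-0.3,0],[4,0,65,0,0,-0.3,0],[4,0,79,0,0,-0.3,0],[4,0,79,0,0,-0.3,0],[4,0,79,0,0,-0.3,0],[4,0,79,0,0,-0.3,0]]]' >/dev/null;  python3 t.py 576.5 45.5 30 81.1 -3; sleep 0; python3 -m jog '[[[0,0,0,0,0,0,0],[0,0,0,0,0,0,0]]]' >/dev/null; python3 t.py
```

```text
t 9.0 pos [574.5  46.3  32.1] yawy 81.27 z [ 0.051 -0.008 -0.999] F [-0.62  0.82 -0.02] w 0.3 g 0.0
row [-2.  -0.5  2.2] [-0.01 -0.01  0.17]
t 9.2 pos [573.8  45.8  31.4] yawy 81.26 z [ 0.05  -0.009 -0.999] F [ 0.55 -0.2  -1.3 ] w 0.5 g 0.0
```

```bash
python3 -m jog '[[[-4,0,0.2,0,0,0,0],[-7,0,0.3,0,0,0,0],[-9,0,0.5,0,0,0,0],[-11,-0.5,0.5,0,0,0,0],[-14,-1.3,0.7,0,0,0,0],[-17,-2.1,0.8,0,0,0,0],[-20,-2.9,1,0,0,0,0],[-23,-3.5,1.2,0,0,0,0],[-25,-4,1.3,0,0,0,0],[-25,-4,1.3,0,0,0,0]]]' >/dev/null;  python3 t.py
python3 - <<'E'
from m import *
d=cam('scene'); save(d,'s4.png'); 
q,W,s,z=castpose(d,ztop=.057,box=(.5,.7,-.04,.12)); print(q.tolist(),s,z,W[:,:2].round(4).tolist(),frame(W))
E
```

```text
t 10.2 pos [597.5  37.9  30.4] yawy 81.26 z [ 0.049 -0.008 -0.999] F [-0.35 -0.87 -0.47] w 0.9 g 0.0
[[317, 275], [288, 288], [272, 279], [280, 256]] [273 258  41  30 663] 0.05777062996372314 [[0.5986, 0.0838], [0.6498, 0.0515], [0.6448, 0.0167], [0.588, 0.0026]] (array([60.6, 35.2, 58.5, 81.9]), array([0.62030675, 0.03864512, 0.057     ]), np.float64(-9.611153587095925), np.float64(0.054798021461014465))
```

View pics/s4.png

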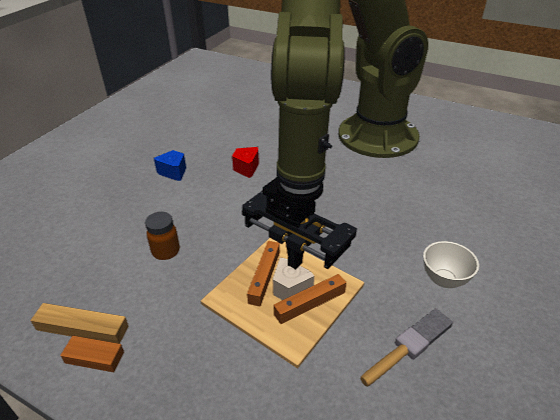

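The cast has not moved (corners unchanged), though by measured position the pusher should already be touching. I look closer before going on.

```bash
python3 t.py
python3 - <<'E'
from h import *
d=cam('scene'); cv2.imwrite('pics/c5.png',cv2.resize(d['image'][195:310,220:360,::-1],None,fx=5,fy=5,interpolation=cv2.INTER_CUBIC))
P=cloud(d)
for v in range(236,284,3): print(v,[tuple((P[v,u]*1e3).round(0).astype(int)) for u in (288,293,298)])
E
```

```text
t 10.25 pos [597.3  38.1  30.4] yawy 81.27 z [ 0.049 -0.008 -0.999] F [0.21 0.34 1.17] w 0.6 g 0.0
236 [(np.int64(625), np.int64(38), np.int64(156)), (np.int64(621), np.int64(45), np.int64(156)), (np.int64(617), np.int64(53), np.int64(156))]
239 [(np.int64(629), np.int64(40), np.int64(154)), (np.int64(627), np.int64(48), np.int64(155)), (np.int64(622), np.int64(55), np.int64(155))]
242 [(np.int64(631), np.int64(41), np.int64(148)), (np.int64(633), np.int64(51), np.int64(155)), (np.int64(628), np.int64(58), np.int64(154))]
245 [(np.int64(632), np.int64(42), np.int64(142)), (np.int64(632), np.int64(51), np.int64(147)), (np.int64(633), np.int64(61), np.int64(152))]
248 [(np.int64(605), np.int64(28), np.int64(105)), (np.int64(631), np.int64(51), np.int64(140)), (np.int64(633), np.int64(61), np.int64(146))]
251 [(np.int64(604), np.int64(28), np.int64(97)), (np.int64(606), np.int64(38), np.int64(103)), (np.int64(635), np.int64(62), np.int64(141))]
254 [(np.int64(603), np.int64(27), np.int64(88)), (np.int64(604), np.int64(38), np.int64(94)), (np.int64(606), np.int64(49), np.int64(101))]
257
[... 559 characters left out ...]

269 [(np.int64(614), np.int64(33), np.int64(62)), (np.int64(609), np.int64(40), np.int64(60)), (np.int64(603), np.int64(48), np.int64(58))]
272 [(np.int64(620), np.int64(36), np.int64(61)), (np.int64(616), np.int64(44), np.int64(61)), (np.int64(611), np.int64(52), np.int64(60))]
275 [(np.int64(623), np.int64(38), np.int64(57)), (np.int64(621), np.int64(46), np.int64(59)), (np.int64(616), np.int64(54), np.int64(59))]
278 [(np.int64(630), np.int64(41), np.int64(58)), (np.int64(625), np.int64(49), np.int64(56)), (np.int64(620), np.int64(56), np.int64(56))]
281 [(np.int64(637), np.int64(45), np.int64(59)), (np.int64(632), np.int64(52), np.int64(57)), (np.int64(627), np.int64(60), np.int64(56))]
```

View pics/c5.png

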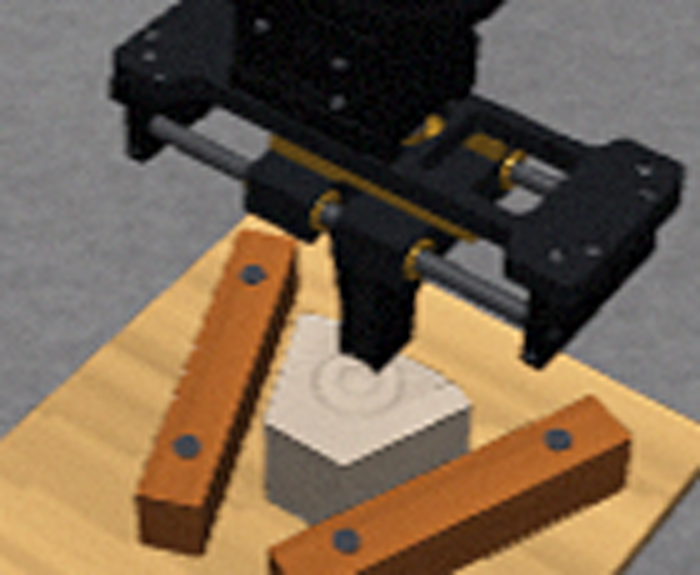

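Run:
```python
from h import *
from scipy.spatial.transform import Rotation as Ro
d=cam('scene'); s=ctrl.get_state(); R=Ro.from_rotvec(s['tool_rot']).as_matrix()
K=np.array([[d['f'],0,d['cx']],[0,d['f'],d['cy']],[0,0,1]])
pr=lambda X: (lambda q:(q[:2]/q[2]).round(1))(K@(d['R']@X+d['t']))
for o in([0,0,0],[-9.5,15,0],[-9.5,-15,0],[-9.5,0,0],[-9.5,0,-27],[0,0,-27]): print(o,pr(s['position']+R@np.array(o)/1e3))
a=np.radians(-8.9);u=np.array([np.cos(a),np.sin(a),0]);n=np.array([-u[1],u[0],0]);c=np.array([.6189,.0385,.012])
for o in([-28,41,45],[-28,-41,45],[28,17.5,45],[28,-17.5,45],[28,17.5,0],[0,0,45]): print(o,pr(c+u*o[0]/1e3+n*o[1]/1e3+np.array([0,0,o[2]/1e3])))
print(s['joint_torque'].round(2),s['torque'].round(2))
```

```text
[0, 0, 0] [294.6 275.4]
[-9.5, 15, 0] [298.2 282. ]
[-9.5, -15, 0] [285.1 274.7]
[-9.5, 0, 0] [291.6 278.3]
[-9.5, 0, -27] [292.2 268.1]
[0, 0, -27] [295.2 265.2]
[-28, 41, 45] [317.  274.5]
[-28, -41, 45] [280.6 254.9]
[28, 17.5, 45] [288.1 287.8]
[28, -17.5, 45] [272.4 278.7]
[28, 17.5, 0] [288.  303.9]
[0, 0, 45] [289.5 273.7]
[  0.05 -40.34 -10.25 -26.35   0.13  -0.12   0.  ] [ 0.13 -0.08 -0.05]
```

Run:
```python
from h import *
d=cam('top'); cv2.imwrite('pics/c6.png',cv2.resize(d['image'][85:215,180:320,::-1],None,fx=4,fy=4,interpolation=cv2.INTER_CUBIC))
```

```text
(no output)
```

View pics/c6.png

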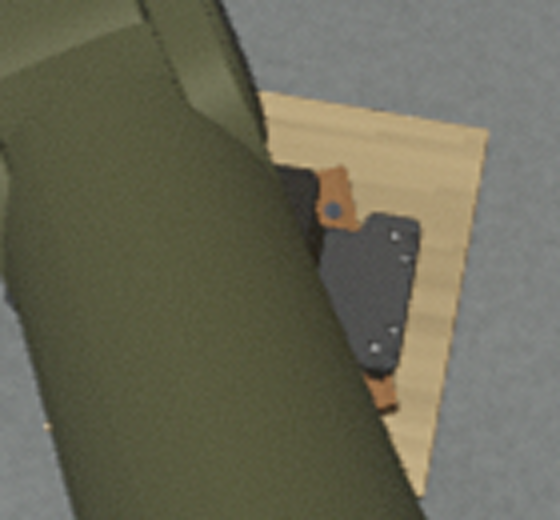

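The top view is blocked by the arm. I step back along the board and measure the cast numerically again.

```bash
python3 -m jog '[[[5,0,-0.2,0,0,0,0],[10,0,-0.5,0,0,0,0],[15,0,-0.8,0,0,0,0],[20,0,-1,0,0,0,0],[25,0,-1.2,0,0,0,0],[25,0,-1.2,0,0,0,0]]]' >/dev/null;  python3 t.py
python3 - <<'E'
from m import *
d=cam('scene'); save(d,'s7.png')
q,W,s,z=castpose(d,ztop=.057,box=(.5,.7,-.04,.12)); print(q.tolist(),s,z,W[:,:2].round(4).tolist(),frame(W))
a=cv2.imread('pics/s3.png')[200:330,200:370].astype(int);b=cv2.imread('pics/s7.png')[200:330,200:370].astype(int);c=cv2.imread('pics/s4.png')[200:330,200:370].astype(int)
# shift of the cast's nose region between pictures
A=cv2.cvtColor(cv2.imread('pics/s3.png'),cv2.COLOR_BGR2GRAY);
for n in('s4','s7'):
    B=cv2.cvtColor(cv2.imread(f'pics/{n}.png'),cv2.COLOR_BGR2GRAY)
    r=cv2.matchTemplate(B[255:325,250:330],A[272:306,265:312],cv2.TM_CCOEFF_NORMED); print(n,cv2.minMaxLoc(r),'expect (15,17)')
E
```

```text
t 11.0 pos [571.7  42.   30.4] yawy 81.3 z [ 0.048 -0.009 -0.999] F [ 0.46 -0.22  0.45] w 0.8 g 0.0
[[317, 275], [289, 288], [272, 281], [280, 255]] [273 258  41  30 727] 0.05770870338448071 [[0.5986, 0.0838], [0.649, 0.053], [0.6489, 0.0189], [0.5857, 0.0014]] (array([59.1, 34.1, 65.6, 83.4]), array([0.62055211, 0.03928968, 0.057     ]), np.float64(-6.662617082405113), np.float64(0.057203520482334146))
s4 (-0.36354801058769226, 0.998239278793335, (16, 0), (15, 17)) expect (15,17)
s7 (-0.28386420011520386, 0.9981561899185181, (33, 36), (15, 17)) expect (15,17)
```

Run:
```python
from h import *
d=cam('scene'); P=cloud(d); g=d['image'].max(2)
s=ctrl.get_state(); p=s['position']
m=(g<60)&(abs(P[...,0]-p[0])<.05)&(abs(P[...,1]-p[1])<.05)&(P[...,2]>.01)&(P[...,2]<.14)
ys,xs=np.nonzero(m)
for v in range(ys.min(),ys.max()+1,2):
    k=xs[ys==v]
    if len(k): print(v,k.min(),k.max(),(P[v,k].mean(0)*1e3).round(0), 'zmin',(P[v,k,2].min()*1e3).round(0))
cv2.imwrite('pics/c8.png',cv2.resize(d['image'][170:300,220:360,::-1],None,fx=5,fy=4.6,interpolation=cv2.INTER_CUBIC))
```

```text
224 327 327 [550.  77. 139.] zmin 139.0
226 326 327 [550.  76. 134.] zmin 134.0
230 281 282 [601.  13. 139.] zmin 138.0
232 285 294 [589.  23. 129.] zmin 119.0
234 289 319 [589.  48. 135.] zmin 115.0
236 294 317 [584.  61. 131.] zmin 111.0
238 295 297 [596.  39. 127.] zmin 107.0
240 295 302 [587.  39. 114.] zmin 104.0
242 295 311 [588.  47. 114.] zmin 98.0
244 296 311 [579.  46. 101.] zmin 88.0
246 296 310 [577.  44.  94.] zmin 82.0
248 297 309 [578.  45.  89.] zmin 81.0
250 297 309 [577.  44.  83.] zmin 73.0
252 297 309 [576.  44.  77.] zmin 68.0
254 296 309 [577.  44.  72.] zmin 63.0
256 296 307 [579.  43.  68.] zmin 64.0
258 299 305 [581.  45.  66.] zmin 63.0
260 303 303 [582.  48.  63.] zmin 63.0
270 270 270 [609.  -8.  33.] zmin 33.0
272 270 270 [609.  -8.  28.] zmin 28.0
274 269 270 [613.  -7.  26.] zmin 22.0
276 269 270 [612.  -7.  20.] zmin 17.0
278 269 269 [617.  -6.  20.] zmin 20.0
```

View pics/c8.png

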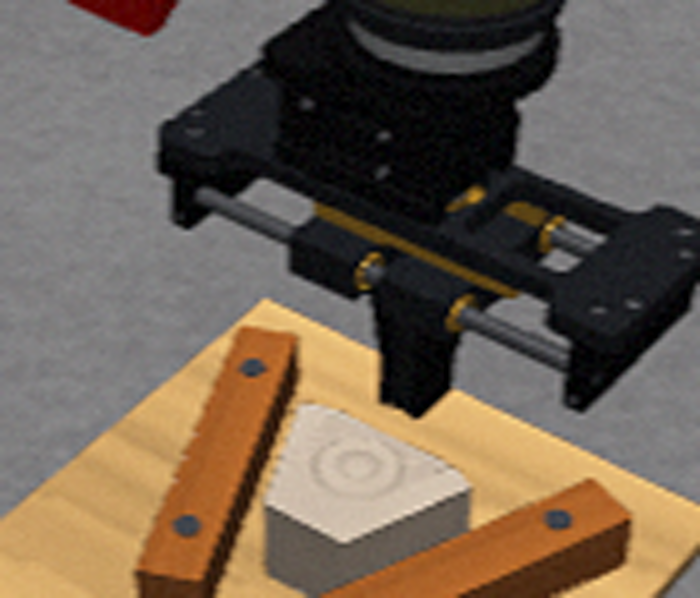

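The close view shows the closed fingertips ending at about pixel (303,260), z ≈ 63 mm, well above the board, while the reported TCP z is 30 mm. So the fingers passed over the cast. I check the earlier pictures for the same offset.

Run:
```python
from h import *
d=cam('scene'); K=np.array([[d['f'],0,d['cx']],[0,d['f'],d['cy']],[0,0,1]])
pr=lambda X: (lambda q:(q[:2]/q[2]).round(1))(K@(d['R']@np.array(X)+d['t']))
def tips(n,p,yaw,w,z):
    a=np.radians(yaw); y=np.array([np.cos(a),np.sin(a),0])
    img=cv2.imread(f'pics/{n}.png').max(2)
    for sg in(1,-1):
        for k in (0,.033):
            q=pr(np.array([p[0],p[1],z+k])+sg*y*(w/2+.007)); print(n,sg,k,q,end=' ')
        u=int(q[0]); col=img[int(q[1])-15:int(q[1])+35,u]; v=np.nonzero(col<60)[0]; print('dark rows',v+int(q[1])-15 if len(v) else None)
tips('s1',(.4295,-.2755),-28.8,.087,.120); tips('s3',(.534,.0478),-8.9,.0455,.1447)
```

```text
s1 1 0 [182.7 156.2] s1 1 0.033 [180.5 143.4] dark rows [128 129 130 131 132 133 134 135 136 137 138 139 140 141 142 143 144 163
 164 165 166 167 168 169 170 171 172 173]
s1 -1 0 [223.4 142.4] s1 -1 0.033 [222.2 129.8] dark rows [114 115 116 117 118 119 120 121 122 123 124 125 126 127 128 129 130 131
 132 133]
s3 1 0 [306.6 220.2] s3 1 0.033 [307.2 205.8] dark rows [190 191 192 193 194 195 196 197 198 199 200 201 202 203 204 205 206 207]
s3 -1 0 [325.  202.8] s3 -1 0.033 [326.  188.6] dark rows [173 174 175 176 177 178 179 180 181 182 183 184 185 186 187 188 189 190
 191]
```

The reported TCP lies about 31 mm below the real fingertips in every picture, so the grip only held the top edge and the pusher was above the cast. I lower it by about 30 mm and re-centre behind the back.

```bash
python3 -m jog '[[[2,4,10,0,0,0,0],[2,4,18,0,0,0,0],[2,4,18,0,0,0,0]]]'; python3 -m jog '[[[0,0,6,0,0,0,0],[0,0,12,0,0,0,0],[0,0,12,0,0,0,0],[0,0,12,0,0,0,0]]]'
python3 - <<'E'
from h import *
from t import show
show(); d=cam('scene'); P=cloud(d); g=d['image'].max(2)
m=(g<60)&(abs(P[...,0]-.57)<.05)&(abs(P[...,1]-.045)<.03)&(P[...,2]>.015)&(P[...,2]<.1)
print(np.percentile(P[m][:,2],[0,2,50]))
E
```

```text
time: 11.45
position: [0.5706, 0.0461, 0.0104]
tool_rot: [0.235, 3.086, -0.007]
ft_force: [-0.1, -0.0, 0.3]
grip_width: 0.005
grip_force: 0.0
time: 11.85
position: [0.5725, 0.046, 0.0001]
tool_rot: [0.235, 3.084, -0.007]
ft_force: [0.4, 0.4, -0.1]
grip_width: 0.008
grip_force: 0.0
t 11.85 pos [5.725e+02 4.600e+01 1.000e-01] yawy 81.28 z [ 0.048 -0.008 -0.999] F [ 0.37  0.36 -0.13] w 0.7 g 0.0
[0.03291936 0.03633969 0.05772961]
```

```bash
python3 -m jog '[[[-4,0,0.2,0,0,0,0],[-7,0,0.3,0,0,0,0],[-9,0,0.5,0,0,0,0],[-11,-0.5,0.5,0,0,0,0],[-14,-1.3,0.7,0,0,0,0],[-17,-2.1,0.8,0,0,0,0],[-20,-2.9,1,0,0,0,0],[-23,-3.5,1.2,0,0,0,0],[-25,-4,1.3,0,0,0,0],[-25,-4,1.3,0,0,0,0]]]' >/dev/null
cat > c.py <<'E'
from m import *
from t import show
show(); d=cam('scene'); q,W,s,z=castpose(d,ztop=.057,box=(.5,.72,-.04,.12)); e,c,yaw,l=frame(W)
r=(c[:2]*1e3-[628.8,30.3]); print('edges',e,'c',(c*1e3).round(1),'yaw',round(yaw,1),'len',round(l*1e3,1),'u',round(r@[.9878,-.1556],1),'n',round(r@[.1556,.9878],1),z)
E
python3 c.py
```

```text
t 12.9 pos [5.972e+02 3.790e+01 2.000e-01] yawy 81.26 z [ 0.049 -0.008 -0.999] F [0.18 0.55 0.22] w 0.4 g 0.1
edges [60.8 34.9 59.6 81.4] c [635.6  32.4  57. ] yaw -8.0 len 55.6 u 6.4 n 3.2 0.05775583435123713
```

```bash
python3 -m jog '[[[-1.5,-0.1,0.1,0,0,0,0],[-3,-0.2,0.2,0,0,0,0],[-4,-0.2,0.2,0,0,0,0],[-5,-0.2,0.3,0,0,0,0],[-5.5,-0.2,0.3,0,0,0,0],[-5.5,-0.2,0.3,0,0,0,0]]]' >/dev/null; python3 c.py
```

```text
t 13.55 pos [6.022e+02 3.710e+01 2.000e-01] yawy 81.28 z [ 0.049 -0.008 -0.999] F [-1.5  -0.52 -0.19] w 0.5 g 0.6
edges [65.1 32.  61.6 84.2] c [639.6  31.1  57. ] yaw -9.4 len 57.8 u 10.6 n 2.5 0.0577342646690565
```

```bash
cat > f.py <<'E'
from bench import ctrl
s=ctrl.get_state(); p=s['position']*1e3; F=s['ft_force']
u=lambda v: round(v[0]*.9878-v[1]*.1556,2); n=lambda v: round(v[0]*.1556+v[1]*.9878,2)
print('t %.2f'%s['time'],'u',u(p),'n',n(p),'z',p[2].round(1),'| Fu',u(F),'Fn',n(F),'Fz',round(F[2],2))
E
python3 -m jog '[[[-0.3,0,0,0,0,0,0],[-0.6,0,0,0,0,0,0],[-0.6,0,0,0,0,0,0]]]' >/dev/null; python3 f.py; python3 -m jog '[[[-0.3,0,0,0,0,0,0],[-0.6,0,0,0,0,0,0],[-0.6,0,0,0,0,0,0]]]' >/dev/null; python3 f.py;  python3 -m jog '[[[-0.3,0,0,0,0,0,0],[-0.6,0,0,0,0,0,0],[-0.6,0,0,0,0,0,0]]]' >/dev/null; python3 f.py
```

```text
t 13.90 u 589.67 n 130.42 z 0.2 | Fu -1.57 Fn 0.82 Fz 0.69
t 14.20 u 590.29 n 130.36 z 0.2 | Fu -0.93 Fn -0.57 Fz 0.02
t 14.50 u 590.92 n 130.33 z 0.3 | Fu -0.66 Fn -0.47 Fz -0.37
```

Still sliding freely.

```bash
python3 -m jog '[[[-0.4,0,0,0,0,0,0],[-0.8,0,0,0,0,0,0],[-0.8,0,0,0,0,0,0]]]' >/dev/null; python3 f.py; python3 -m jog '[[[-0.3,0,0,0,0,0,0],[-0.6,0,0,0,0,0,0],[-0.6,0,0,0,0,0,0]]]' >/dev/null; python3 f.py;  python3 c.py
```

```text
t 14.80 u 591.73 n 130.4 z 0.3 | Fu -0.34 Fn 0.39 Fz -0.94
t 15.10 u 592.26 n 130.42 z 0.4 | Fu -0.47 Fn 0.28 Fz -0.36
t 15.1 pos [6.054e+02 3.670e+01 4.000e-01] yawy 81.28 z [ 0.049 -0.008 -0.999] F [-0.42  0.35 -0.36] w 0.5 g 0.3
edges [59.1 34.8 59.5 80.9] c [642.6  30.6  57. ] yaw -9.4 len 54.6 u 13.6 n 2.4 0.05776758938569911
```

```bash
python3 -m jog '[[[-0.3,0,0,0,0,0,0],[-0.5,0,0,0,0,0,0],[-0.5,0,0,0,0,0,0]]]' >/dev/null; python3 f.py
```

```text
t 15.45 u 592.73 n 130.45 z 0.4 | Fu -1.1 Fn -0.07 Fz -0.34
```

```bash
echo "import sys; sys.exit(abs(u(F))>3 or abs(n(F))>2)" >> f.py
python3 -m jog '[[[-0.3,0,0,0,0,0,0],[-0.5,0,0,0,0,0,0],[-0.5,0,0,0,0,0,0]]]' >/dev/null; python3 f.py && python3 -m jog '[[[-0.3,0,0,0,0,0,0],[-0.5,0,0,0,0,0,0],[-0.5,0,0,0,0,0,0]]]' >/dev/null; python3 f.py && python3 -m jog '[[[-0.3,0,0,0,0,0,0],[-0.5,0,0,0,0,0,0],[-0.5,0,0,0,0,0,0]]]' >/dev/null; python3 f.py && python3 -m jog '[[[-0.3,0,0,0,0,0,0],[-0.5,0,0,0,0,0,0],[-0.5,0,0,0,0,0,0]]]' >/dev/null; python3 f.py
```

```text
t 15.75 u 593.26 n 130.46 z 0.4 | Fu -0.27 Fn 0.45 Fz -0.7
t 15.75 u 593.26 n 130.46 z 0.4 | Fu -0.27 Fn 0.45 Fz -0.7
t 15.75 u 593.26 n 130.46 z 0.4 | Fu -0.27 Fn 0.45 Fz -0.7
t 15.75 u 593.26 n 130.46 z 0.4 | Fu -0.27 Fn 0.45 Fz -0.7False
False
False
False
```

```bash
sed -i 's/sys.exit(\(.*\))$/sys.exit(int(\1))/' f.py
python3 -m jog '[[[-0.3,0,0,0,0,0,0],[-0.5,0,0,0,0,0,0],[-0.5,0,0,0,0,0,0]]]' >/dev/null; python3 f.py && python3 -m jog '[[[-0.3,0,0,0,0,0,0],[-0.5,0,0,0,0,0,0],[-0.5,0,0,0,0,0,0]]]' >/dev/null; python3 f.py && python3 -m jog '[[[-0.3,0,0,0,0,0,0],[-0.5,0,0,0,0,0,0],[-0.5,0,0,0,0,0,0]]]' >/dev/null; python3 f.py && python3 -m jog '[[[-0.3,0,0,0,0,0,0],[-0.5,0,0,0,0,0,0],[-0.5,0,0,0,0,0,0]]]' >/dev/null; python3 f.py
```

```text
t 16.05 u 593.76 n 130.45 z 0.4 | Fu -0.4 Fn 0.5 Fz -0.74
t 16.35 u 594.23 n 130.45 z 0.5 | Fu -0.36 Fn -0.25 Fz -0.96
t 16.65 u 594.73 n 130.47 z 0.5 | Fu -0.1 Fn 0.41 Fz -0.04
t 16.95 u 594.95 n 130.52 z 0.4 | Fu -2.2 Fn -0.02 Fz -0.16
```

First firm resistance, with no side force. Now in steps of 0.2 mm.

```bash
python3 -m jog '[[[-0.2,0,0,0,0,0,0],[-0.2,0,0,0,0,0,0],[-0.2,0,0,0,0,0,0]]]' >/dev/null; python3 f.py; python3 c.py
```

```text
t 17.25 u 595.18 n 130.56 z 0.5 | Fu -1.81 Fn 0.49 Fz -0.62
t 17.25 pos [6.083e+02 3.640e+01 5.000e-01] yawy 81.28 z [ 0.048 -0.008 -0.999] F [-1.71  0.77 -0.62] w 0.6 g 1.0
edges [62.8 36.  59.3 80.9] c [645.2  30.5  57. ] yaw -8.8 len 56.8 u 16.2 n 2.7 0.05767511966942613
```

```bash
python3 -m jog '[[[-0.2,0.1,0,0,0,0,0],[-0.2,0.1,0,0,0,0,0],[-0.2,0.1,0,0,0,0,0]]]' >/dev/null; python3 f.py && python3 -m jog '[[[-0.2,0.1,0,0,0,0,0],[-0.2,0.1,0,0,0,0,0],[-0.2,0.1,0,0,0,0,0]]]' >/dev/null; python3 f.py
```

```text
t 17.60 u 595.46 n 130.73 z 0.5 | Fu -2.48 Fn 0.56 Fz -0.57
t 17.90 u 595.51 n 130.66 z 0.5 | Fu -1.93 Fn 0.68 Fz -0.18
```

```bash
python3 -m jog '[[[-0.3,0.2,0,0,0,0,0],[-0.3,0.2,0,0,0,0,0],[-0.3,0.2,0,0,0,0,0]]]' >/dev/null; python3 f.py && python3 -m jog '[[[-0.3,0.1,0,0,0,0,0],[-0.3,0.1,0,0,0,0,0],[-0.3,0.1,0,0,0,0,0]]]' >/dev/null; python3 f.py
```

```text
t 18.20 u 595.56 n 130.69 z 0.4 | Fu -4.22 Fn -0.55 Fz 1.4
t 18.20 u 595.56 n 130.69 z 0.4 | Fu -4.22 Fn -0.55 Fz 1.4
```

```bash
python3 -m jog '[[[-0.2,0,0,0,0,0,0],[-0.2,0,0,0,0,0,0],[-0.2,0,0,0,0,0,0]]]' >/dev/null; python3 f.py; python3 -m jog '[[[-0.2,0,0,0,0,0,0],[-0.2,0,0,0,0,0,0],[-0.2,0,0,0,0,0,0]]]' >/dev/null; python3 f.py
```

```text
t 18.50 u 595.54 n 130.73 z 0.4 | Fu -6.09 Fn 0.61 Fz 1.53
t 18.80 u 595.55 n 130.73 z 0.4 | Fu -6.13 Fn 1.04 Fz 2.75
```

```bash
python3 -m jog '[[[-0.2,0.1,0,0,0,0,0],[-0.2,0.1,0,0,0,0,0],[-0.2,0.1,0,0,0,0,0]]]' >/dev/null; python3 f.py; python3 -m jog '[[[-0.1,0,0,0,0,0,0],[-0.1,0,0,0,0,0,0],[-0.1,0,0,0,0,0,0]]]' >/dev/null; python3 f.py
```

```text
t 19.10 u 595.55 n 130.66 z 0.4 | Fu -6.94 Fn -0.1 Fz 3.07
t 19.40 u 595.53 n 130.73 z 0.4 | Fu -6.46 Fn 0.51 Fz 2.71
```

```bash
python3 -m jog '[[[-0.2,0,0,0,0,0,0],[-0.4,0,0,0,0,0,0],[-0.4,0,0,0,0,0,0]]]' >/dev/null; python3 f.py;  python3 -m jog '[[[0,0,0,0,0,0,0],[0,0,0,0,0,0,0],[0,0,0,0,0,0,0]]]' >/dev/null; python3 f.py; python3 -m jog '[[[0,0,0,0,0,0,0],[0,0,0,0,0,0,0],[0,0,0,0,0,0,0]]]' >/dev/null; python3 f.py
```

```text
t 19.70 u 595.56 n 130.66 z 0.4 | Fu -8.8 Fn 0.55 Fz 3.31
t 20.00 u 595.55 n 130.69 z 0.4 | Fu -7.79 Fn 0.63 Fz 4.45
t 20.30 u 595.55 n 130.69 z 0.4 | Fu -8.63 Fn -0.61 Fz 3.91
```

```bash
python3 -m jog '[[[-0.1,0,0,0,0,0,0],[-0.2,0,0,0,0,0,0],[-0.2,0,0,0,0,0,0],[-0.2,0,0,0,0,0,0],[-0.2,0,0,0,0,0,0],[-0.2,0,0,0,0,0,0]]]' >/dev/null; python3 f.py;  python3 -m jog '[[[0,0,0,0,0,0,0],[0,0,0,0,0,0,0],[0,0,0,0,0,0,0],[0,0,0,0,0,0,0],[0,0,0,0,0,0,0],[0,0,0,0,0,0,0],[0,0,0,0,0,0,0]]]' >/dev/null; python3 f.py; python3 c.py
```

```text
t 20.90 u 595.53 n 130.7 z 0.4 | Fu -8.36 Fn 0.33 Fz 3.8
t 21.60 u 595.55 n 130.7 z 0.4 | Fu -8.35 Fn -0.61 Fz 5.11
t 21.6 pos [6.086e+02 3.640e+01 4.000e-01] yawy 81.28 z [ 0.045 -0.009 -0.999] F [-8.34  0.7   5.11] w 0.6 g 4.2
edges [61.5 37.4 59.7 82.1] c [645.9  30.4  57. ] yaw -10.2 len 56.4 u 16.9 n 2.7 0.05779331914510346
```

Seated: about 8.5 N held for over a second, mean side force near zero, and no motion. I back off straight, then lift away.

```bash
python3 -m jog '[[[0.5,0,0,0,0,0,0],[1,0,0,0,0,0,0],[2,0,0,0,0,0,0],[5,0,0,0,0,0,0],[10,0,-1,0,0,0,0],[20,0,-2,0,0,0,0],[25,0,-20,0,0,0,0],[25,0,-60,0,0,0,0],[25,0,-100,0,0,0,0],[60,0,-120,0,0,0,0]]]' >/dev/null; python3 -m jog '[[[0,0,0,0,0,0,0],[0,0,0,0,0,0,0],[0,0,0,0,0,0,0]]]' >/dev/null; python3 f.py; python3 c.py
python3 - <<'E'
from h import *
d=cam('scene'); save(d,'s9.png'); P=cloud(d); A=cv2.imread('pics/scene0.png').astype(int); B=cv2.imread('pics/s9.png').astype(int)
for n,(u0,u1,v0,v1) in dict(bowl=(415,485,235,295),jar=(140,185,205,265),brush=(355,460,300,390)).items(): print(n,abs(A-B)[v0:v1,u0:u1].mean().round(2))
E
```

```text
t 22.95 u 531.63 n 130.07 z 117.0 | Fu 0.16 Fn -0.13 Fz 0.28
t 22.95 pos [545.4  45.8 117. ] yawy 81.24 z [ 0.049 -0.009 -0.999] F [ 0.14 -0.16  0.28] w 0.2 g 0.0
edges [60.  36.  59.3 80.7] c [645.9  30.4  57. ] yaw -8.7 len 55.3 u 16.9 n 2.7 0.057764719629935526
bowl 14.38
jar 10.17
brush 12.9
```

Run:
```python
import cv2
A=cv2.imread('pics/scene0.png',0);B=cv2.imread('pics/s9.png',0)
for n,(u0,u1,v0,v1) in dict(bowl=(415,485,235,295),jar=(140,185,205,265),brush=(355,460,300,390),rail=(250,350,240,320)).items():
    r=cv2.minMaxLoc(cv2.matchTemplate(B[v0-10:v1+10,u0-10:u1+10],A[v0:v1,u0:u1],cv2.TM_CCOEFF_NORMED)); print(n,r[1],r[3],'expect (10,10)')
from bench import ctrl
print(ctrl.close_job())
```

```text
bowl 0.996313750743866 (10, 10) expect (10,10)
jar 0.9958978295326233 (10, 10) expect (10,10)
brush 0.9762153625488281 (10, 10) expect (10,10)
rail 0.8504784107208252 (10, 10) expect (10,10)
the job is handed in; nothing more can be done
None
```

The keystone is home between both guides, flat and in line. It was bedded with a steady push of about 8.5 N (short of the 10 N asked) for over a second with almost no side load. The bowl, jar and brush did not move, and the job was handed in at about 23 s of the 64 s; no verdict came back.

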